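Build the grain sieve nest on the shaker

TASK

Set up the sieve nest on the shaker for the next grain sample, adding one piece at a time from the bottom up: the receiver pan on the middle of the shaker's round plate, then the fine mesh sieve, then the coarse round-hole sieve, then the lid, each level and nested fully home in the rim below it. Leave the crucible, the rubber stopper and the sample tin on the balance standing where they are.

Things in the scene. Friction and masses are not known exactly. Their poses are not given: they have to be found in the camera images.
- pan_c (a point): Receiver pan: shallow round steel cup, plain closed floor, flat underside without skirt, 30 mm high, 62 mm outside, wall 4 mm, mouth 54 mm. Upright on the counter. The point is its centre, 15 mm above its underside; z is its axis, up. 110 g.
- fine_c (a point): Fine sieve: round steel frame floored with fine woven brass wire; 62 mm outside, wall 4 mm, mouth 54 mm; 34 mm high with skirt. Stands on a skirt 8 mm high, 49.6 mm across (tapering to 45 mm in its lowest 3 mm), which drops into the mouth of the piece below until the frame rests on that rim (2 mm play all round). The point is its centre, 17 mm above the skirt's underside; z is its axis, up. 120 g.
- coarse_c (a point): Coarse sieve: tallest piece, round steel frame floored with a plate with 8 mm round holes (dark dots); 62 mm outside, wall 4 mm, mouth 54 mm; 46 mm high with skirt. Stands on a skirt 8 mm high, 49.6 mm across (tapering to 45 mm in its lowest 3 mm), which drops into the mouth of the piece below until the frame rests on that rim (2 mm play all round). The point is its centre, 23 mm above the skirt's underside; z is its axis, up. 150 g.
- lid_c (a point): Lid: steel disc 62 mm across, 4 mm thick, dark knob on top 20 mm across, 22 mm high, to grip it by; 34 mm high with skirt. Stands on a skirt 8 mm high, 49.6 mm across (tapering to 45 mm in its lowest 3 mm), which drops into the mouth of the piece below until the disc rests on that rim (2 mm play all round). Knob up on the counter. The point is 17 mm above the skirt's underside, in the knob; z is its axis, up. 90 g.
- plate (a point): Middle of the top face of the sieve shaker's round plate, 85 mm above the counter. The plate is flat, black rubber-faced, 84 mm across, without rim. The shaker is a grey box 140 x 140 mm, 58 mm high, with the plate on a rubber neck on top, fixed to the counter, switched off; it stands to the left or right, turned by up to 0.4 rad.
- crucible_c (a point): Bystander: white ceramic crucible, an open cup 50 mm across the mouth and 44 mm high, standing loose on the counter. The point is its centre, 22 mm above its underside.
- stopper_c (a point): Bystander: black rubber stopper, 41 mm across the top, 32 mm across the bottom, 34 mm high, standing loose on the counter. The point is its centre, 17 mm above its underside.
- tin_c (a point): Bystander: closed steel sample tin, 61 mm in diameter and 44 mm high, standing loose on the pan of a white balance (170 x 130 mm, pan 41 mm above the counter, fixed) on the side opposite the shaker. The point is its centre, 22 mm above its underside.

How it is judged:
By the outcome, as a careful person would: the job done as asked, in the order asked, and still so for the second after the job is handed in, with the robot touching nothing.
It also fails if it takes over 96 s, if anything falls off the work surface, if the arm or the gripper's body presses on something with over 40 N, if the wrist force passes 120 N, or if a joint passes its speed limit or range.

ROBOT

A 6-joint arm with a two-finger parallel gripper is mounted at the origin on the work surface. World frame = base frame: x ahead of the robot, y to its left, z up, the work surface at z = 0. Lengths are in m, angles in rad, forces in N, time in s.
With the tool pointing down it reaches from about 0.275 to 0.75 m from the base axis. Payload 10.2 kg.
Tool frame: the origin (TCP) lies on the centre line of the jaws, within the pads' length; the fingertips stand 22 mm ahead of it and the grasp point (between the pads) lies 3 mm ahead of it; z points along the fingers, y is the line along which they close (so a half turn about z gives the same grasp; the last joint's range is limited). The gripper opens to 85 mm and grips with 20 to 120 N. Pads are 22 mm wide; open, the fingers measure 114 mm over their backs; the gripper's body (76 mm by 85 mm) begins 54 mm behind the grasp point. The pads swing forward as they close: fully open they stand 13 mm farther back than shut.
Start: joints at [0.945, 0.313, 1.498, -0, 1.331, -0.223], TCP at [0.206, 0.483, 0.253] pointing down, gripper open.
Joint ranges: [-2.94, 2.94], [-0.97, 2.17], [0.19, 2.56], [-1.23, 4.37], [0.02, 3.11], [-2.88, 2.88]. Speed limits (rad/s): [2.39, 2.39, 3.01, 3.14, 3.14, 3.14].

INTERFACE

Orientations are given as [roll, pitch, yaw] about the fixed x, y, z axes, in that order (R = Rz(yaw) Ry(pitch) Rx(roll)).
In Python, from station import r, cams gives the robot as it stands.
- The arm moves only by the tool apply_moves, never from a script. Its argument "rows" is a list of rows, each a list of 3 entries, a list of its own where there are three numbers: the shift along the tool's x, y, z as a fraction of full scale, then the turn, a rotation vector about the tool's x, y, z as a fraction of full scale, then the closure in counts, from 0 (fully open) to 255 (shut). A call has 1 to 5 rows; each row is the pose to reach, as a shift and turn from the pose commanded when the call began, along the tool's axes at that moment; what a row does not reach only later rows make up. Full scale, the value 1, is 0.6 m for a shift and 45 degrees for a turn. A row lasts 1/10 s, in which the tool goes at most 50 mm and 8.59 degrees, less where a joint would pass 70% of its speed; a pose out of reach is approached as far as the arm can. A call with a number of a shift or a turn outside -1 to 1 is refused whole. A call with a gripper value outside its range is refused whole. The fingers move at their own pace and stop on an object; "grip_force" is the grip in N (left out, the last holds). Time passes only in rows, so rows that repeat a pose let the fingers close. It gives the time, the measured TCP pose, the force, the opening and the grip force at its end, in the units of the state.
- r.observe(): the state, without advancing time (a new reading comes with each control period).
- cams.get_image(name): name is "scene" or "top" or "wrist"; returns a dict with "img" (420x560x3 uint8, blue, green, red), "fx", "fy", "cx", "cy" (pixels), "dist_coeffs" ([k1, k2, p1, p2, k3] as OpenCV has them; the pictures are not rectified), "cam_to_world" (4x4, takes a point from camera to world coordinates); the wrist camera has in their place "mount" (4x4, takes a point from camera to tool coordinates, whose origin is the TCP and whose axes are the flange's). Camera axes: x right, y down, z forward; pixel columns grow to the right and rows downward; lengths in m; the calibration is good to about 2 mm. A picture is of the moment at which its call begins: read the wrist's pose just before it. There is no depth.
- r.sign_off(): hands the job in; it is judged then, once.
The state is a dict: "t": time; "q": joint angles; "joint_vel": joint speeds; "tau": joint torques, N m; "tool_pos": TCP position; "ee_rot": TCP orientation; "force": force on the tool from outside, world axes, zero at the start; "moment": the same for the moment, N m; "grip_width": finger opening in m; "finger_force": force on a finger pad.
Only numpy, scipy, OpenCV 4.12 (cv2) and the standard library are available. Lean on these libraries where they do the work, as an engineer would, in place of code of your own. Each camera call takes 0.05 s, during which the arm holds its last target. There are 200 camera calls.

## Working session

There is one attempt and no reset: what is moved stays moved. The work goes in short steps, Python scripts to look and compute and a tool call to move; the robot and the scene stay as the last step left them, time stands still between calls to the robot, and variables do not carry over. Pictures are saved under pics/ and viewed, at most 14 in all, crops included, and the job is handed in when it is done.

Besides the shell and the picture viewer there is one more tool, called after "Call:" by a JSON object that holds its "method" and its "body". apply_moves: Moves the arm, as the interface text tells. Its arguments: {"type":"object","properties":{"rows":{"type":"array"},"grip_force":{"type":"number"}},"required":["rows"]}

```bash
ls; mkdir -p pics; python3 - <<'E'
from station import r,cams
import cv2,numpy as np
s=r.observe();print({k:np.round(v,3) for k,v in s.items()})
for n in("scene","top"):
    d=cams.get_image(n);cv2.imwrite(f"pics/{n}0.png",d["img"]);np.savez(f"pics/{n}0.npz",**d)
    print(n,d["fx"],d["fy"],d["cx"],d["cy"],d["dist_coeffs"],np.round(d["cam_to_world"],3))
d=cams.get_image("wrist");print(d["fx"],d["cx"],d["cy"],d["dist_coeffs"],np.round(d["mount"],4))
E
```

```text
pics
{'t': np.float64(0.0), 'q': array([ 0.945,  0.313,  1.498, -0.   ,  1.331, -0.223]), 'joint_vel': array([ 0.   ,  0.   , -0.001, -0.001,  0.   ,  0.001]), 'tau': array([ 1.0000e-03, -4.1227e+01, -2.5974e+01, -0.0000e+00,  4.0000e-03,
        0.0000e+00]), 'tool_pos': array([0.206, 0.483, 0.253]), 'ee_rot': array([-3.14 , -0.   ,  2.739]), 'force': array([-0.167,  0.82 , -0.546]), 'moment': array([-0.04 ,  0.017, -0.033]), 'finger_force': np.float64(0.0), 'grip_width': np.float64(0.086)}
scene 511.93895184627326 511.93895184627326 287.70851546181024 205.09924068391373 [-0.11310386  0.          0.          0.          0.        ] [[ 0.893  0.234 -0.384  0.934]
 [ 0.45  -0.495  0.744 -0.695]
 [-0.016 -0.837 -0.547  0.61 ]
 [ 0.     0.     0.     1.   ]]
top 397.33012651512627 397.33012651512627 279.59912783041545 216.55445449699263 [-0.10430299  0.          0.          0.          0.        ] [[-0.015 -0.972  0.234  0.349]
 [-1.     0.015 -0.004  0.003]
 [ 0.    -0.234 -0.972  1.011]
 [ 0.     0.     0.     1.   ]]
313.415511695273 279.2737746155078 209.93136684743718 [-0.03276726  0.          0.          0.          0.        ] [[ 3.000e-04 -9.544e-01 -2.985e-01  7.630e-02]
 [ 1.000e+00 -0.000e+00  9.000e-04  2.000e-04]
 [-9.000e-04 -2.985e-01  9.544e-01 -1.199e-01]
 [ 0.000e+00  0.000e+00  0.000e+00  1.000e+00]]
```

View pics/scene0.png

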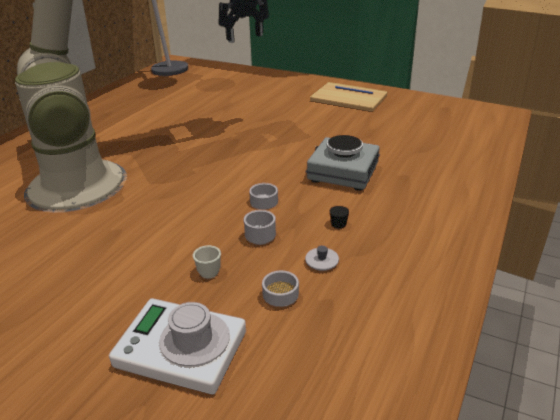

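View pics/top0.png

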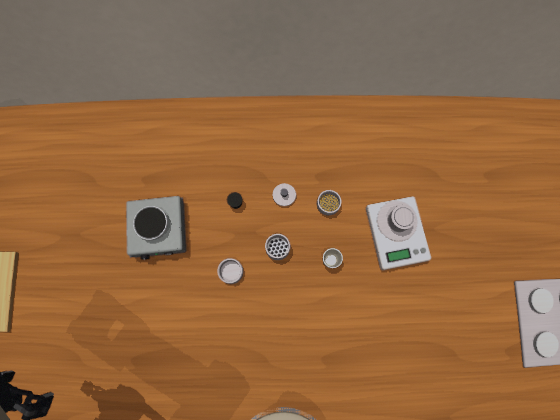

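The top view shows the pan at (230,271), coarse sieve (277,247), lid (284,195), fine sieve (329,202), shaker plate (151,222), stopper (235,200), crucible (333,259) and tin (403,218). In the scene view the pan is at (263,192), coarse (260,221), fine (281,282), lid (321,258) and plate (345,145).

```bash
cat > h.py <<'E'
import numpy as np,cv2
from scipy.spatial.transform import Rotation as R
def K(d): return np.array([[d["fx"],0,d["cx"]],[0,d["fy"],d["cy"]],[0,0,1.]])
def c2w(d,s=None):
    if "cam_to_world" in d: return np.array(d["cam_to_world"])
    T=np.eye(4);T[:3,:3]=R.from_euler("xyz",s["ee_rot"]).as_matrix();T[:3,3]=s["tool_pos"]
    return T@np.array(d["mount"])
def ray(d,T,uv):
    p=cv2.undistortPoints(np.array([[uv]],float),K(d),np.array(d["dist_coeffs"]))[0,0]
    v=T[:3,:3]@[p[0],p[1],1];return T[:3,3],v/np.linalg.norm(v)
def plane(d,T,uv,z):
    o,v=ray(d,T,uv);return o+v*(z-o[2])/v[2]
def tri(rays):
    A=sum(np.eye(3)-np.outer(v,v) for o,v in rays);b=sum((np.eye(3)-np.outer(v,v))@o for o,v in rays)
    p=np.linalg.solve(A,b);return p,max(np.linalg.norm(np.cross(p-o,v)) for o,v in rays)
def proj(d,T,P):
    W=np.linalg.inv(T);P=np.atleast_2d(P)
    return cv2.projectPoints(P,cv2.Rodrigues(W[:3,:3])[0],W[:3,3],K(d),np.array(d["dist_coeffs"]))[0][:,0]
E
python3 - <<'E'
from h import *
D={n:dict(np.load(f"pics/{n}0.npz")) for n in("scene","top")}
seeds={"pan":((263,197),(230,271)),"coarse":((260,228),(277,247)),"fine":((281,289),(329,202)),"lid":((321,258),(284,195)),"cru":((208,262),(333,259)),"stop":((340,217),(235,200))}
def blob(im,p):
    hsv=cv2.cvtColor(im,cv2.COLOR_BGR2HSV)
    m=((hsv[...,1]<95)|(hsv[...,2]<40)).astype(np.uint8)*255
    m=cv2.morphologyEx(m,cv2.MORPH_CLOSE,np.ones((3,3)))
    cs=cv2.findContours(m,cv2.RETR_EXTERNAL,cv2.CHAIN_APPROX_NONE)[0]
    cs=[c for c in cs if cv2.contourArea(c)>80]
    return max(cs,key=lambda c:cv2.pointPolygonTest(c,p,True))
for k,(a,b) in seeds.items():
    ca=blob(D["scene"]["img"],a);cb=blob(D["top"]["img"],b)
    x,y,w,h=cv2.boundingRect(ca); (u,v),rad=cv2.minEnclosingCircle(cb)
    T=c2w(D["scene"]); _,dv=ray(D["scene"],T,(x+w/2,y)); el=-dv[2]
    rs=[ray(D["scene"],T,(x+w/2-.5,y+w*el/2)),ray(D["top"],c2w(D["top"]),(u,v))]
    p,e=tri(rs); print(k,(x,y,w,h),(round(u,1),round(v,1),round(rad,1)),np.round(p,4),round(e,4),"diam",round(2*rad/397*(1.011-p[2])*1.0,4))
for nm,a,b in(("plate",(345,145),(151,222)),("tin",(190,316),(403,217))):
    print(nm,tri([ray(D["scene"],c2w(D["scene"]),a),ray(D["top"],c2w(D["top"]),b)]))
for c,z in zip([(126,200),(181,197),(185,254),(129,258)],[.058]*4): print(plane(D["top"],c2w(D["top"]),c,z))
E
```

```text
pan (244, 183, 34, 62) (229.9, 270.6, 13.0) [0.4483 0.1228 0.0261] 0.0021 diam 0.0644
coarse (244, 183, 34, 62) (276.8, 246.3, 13.2) [0.5036 0.0111 0.1005] 0.0079 diam 0.0607
fine (262, 270, 37, 37) (328.5, 202.2, 12.7) [ 0.6217 -0.1264  0.0315] 0.0015 diam 0.0625
lid (305, 246, 34, 25) (283.8, 194.4, 11.8) [ 0.6492 -0.0127  0.0136] 0.0009 diam 0.0593
cru (193, 245, 28, 34) (332.2, 257.8, 10.3) [ 0.4762 -0.1279  0.0438] 0.0008 diam 0.0501
stop (331, 207, 17, 21) (234.5, 200.4, 7.8) [0.631  0.1149 0.0299] 0.0017 diam 0.0386
plate (array([0.56537887, 0.31300159, 0.07693415]), np.float64(0.0007811779601409897))
tin (array([ 0.56752521, -0.29890845,  0.08406263]), np.float64(0.0019179252727973453))
[0.62719315 0.38731264 0.058     ]
[0.63243952 0.2459096  0.058     ]
[0.48806541 0.23004317 0.058     ]
[0.47946082 0.36884726 0.058     ]
```

Call:
{"method": "apply_moves", "body": {"rows": [[[-0.08,-0.05,0.02],[0,0,-0.1],0],[[-0.15,-0.1,0.04],[0,0,-0.2],0],[[-0.22,-0.145,0.06],[0,0,-0.3],0],[[-0.28,-0.185,0.08],[0,0,-0.4],0],[[-0.34,-0.225,0.1],[0,0,-0.5126],0]]}}

```text
t: 0.65
tool_pos: [0.3401, 0.2787, 0.1934]
ee_rot: [3.141, 0.0, -3.138]
force: [0.8, 0.1, 0.2]
grip_width: 0.0853
finger_force: 0.0
```

Call:
{"method": "apply_moves", "body": {"rows": [[[-0.05,-0.065,0.018],[0,0,0],0],[[-0.1,-0.13,0.036],[0,0,0],0],[[-0.15,-0.195,0.054],[0,0,0],0],[[-0.18,-0.26,0.07],[0,0,0],0],[[-0.18,-0.26,0.07],[0,0,0],0]]}}

```text
t: 1.15
tool_pos: [0.4488, 0.1205, 0.1505]
ee_rot: [-3.141, -0.002, 3.136]
force: [-0.1, 0.9, 0.1]
grip_width: 0.0856
finger_force: 0.0
```

```bash
cat > w.py <<'E'
import sys
from h import *
from station import r,cams
s=r.observe();d=cams.get_image("wrist");n=sys.argv[1]
cv2.imwrite(f"pics/{n}.png",d["img"]);np.savez(f"pics/{n}.npz",**d,tool_pos=s["tool_pos"],ee_rot=s["ee_rot"])
print(round(float(s["t"]),2),np.round(s["tool_pos"],4),np.round(s["ee_rot"],4),s["grip_width"])
E
python3 w.py w1
```

```text
1.15 [0.4488 0.1205 0.1505] [-3.1408e+00 -1.7000e-03  3.1360e+00] 0.08558850794599442
```

View pics/w1.png

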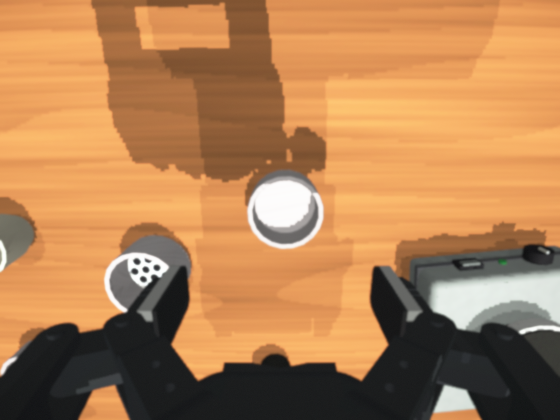

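The wrist view shows the pan rim centred at about (286,210), the coarse sieve at the left (140,280), the shaker at the right, and both fingers below. Next I'll measure the pan rim.

```bash
cat >> h.py <<'E'
from scipy.optimize import least_squares
def load(n):
    d=dict(np.load(f"pics/{n}.npz"));return d,c2w(d,d)
def rim(d,T,seed,z,sat=75,half=100,free=True,Rk=.031):
    """outer rim circle from the far half of the silhouette, cast on plane z"""
    hsv=cv2.cvtColor(d["img"],cv2.COLOR_BGR2HSV)
    m=(hsv[...,1]<sat).astype(np.uint8)*255
    m[cv2.cvtColor(d["img"],cv2.COLOR_BGR2GRAY)<45]=0
    cs=[c for c in cv2.findContours(m,cv2.RETR_EXTERNAL,cv2.CHAIN_APPROX_NONE)[0] if cv2.contourArea(c)>150]
    c=max(cs,key=lambda c:cv2.pointPolygonTest(c,seed,True))[:,0].astype(float)
    P=np.array([plane(d,T,u,z)[:2] for u in c]);c0=plane(d,T,seed,z)[:2]
    for _ in range(6):
        a=c0-T[:2,3];a/=np.linalg.norm(a);v=P-c0;n=np.linalg.norm(v,axis=1)
        k=((v@a)/n>np.cos(np.radians(half/1.)))&(abs(n-Rk)<.008)
        f=least_squares(lambda q:np.linalg.norm(P[k]-q[:2],axis=1)-(q[2] if free else Rk),[*c0,Rk],loss="soft_l1",f_scale=.0007)
        c0=f.x[:2]
    return f.x,k.sum(),np.sqrt(np.mean(f.fun**2))*1000,(c.min(0),c.max(0))
E
python3 - <<'E'
from h import *
d,T=load("w1")
for seed,z in(((286,225),.03),((145,270),.046)):
  for h in(60,90):
    x=rim(d,T,seed,z,half=h);print(np.round(x[0],4),x[1:])
print(proj(d,T,[[.4488,.1205,.03]]))
E
```

```text
[0.4506 0.1255 0.0303] (np.int64(66), np.float64(0.25253584308738586), (array([247., 170.]), array([323., 248.])))
[0.4505 0.1255 0.0304] (np.int64(101), np.float64(0.2526525262519135), (array([247., 170.]), array([323., 248.])))
[0.508  0.0068 0.03  ] (np.int64(73), np.float64(2.7038928870954617), (array([104., 235.]), array([190., 322.])))
[0.5077 0.007  0.0302] (np.int64(90), np.float64(2.541859403816295), (array([104., 235.]), array([190., 322.])))
[[278.84418579 211.31572052]]
```

Call:
{"method": "apply_moves", "body": {"rows": [[[-0.003,0.0085,0.08],[0,0,0],0],[[-0.003,0.0085,0.15],[0,0,0],0],[[-0.003,0.0085,0.2075],[0,0,0],0],[[-0.003,0.0085,0.2075],[0,0,0],0],[[-0.003,0.0085,0.2075],[0,0,0],0]], "grip_force": 50}}

```text
t: 1.7
tool_pos: [0.4494, 0.1302, 0.0282]
ee_rot: [3.142, 0.0, -3.141]
force: [-0.1, 0.6, 0.6]
grip_width: 0.0856
finger_force: 0.0
```

Call:
{"method": "apply_moves", "body": {"rows": [[[0,0,0],[0,0,0],255],[[0,0,0],[0,0,0],255],[[0,0,0],[0,0,0],255],[[0,0,0],[0,0,0],255],[[0,0,0],[0,0,0],255]]}}

```text
t: 2.2
tool_pos: [0.4504, 0.1297, 0.0297]
ee_rot: [3.141, 0.004, 3.141]
force: [-3.4, 0.8, 14.9]
grip_width: 0.0597
finger_force: 51.3
```

```bash
python3 w.py w2; python3 - <<'E'
from station import r,cams
for i in range(3):
    s=r.observe();print(s["tool_pos"],s["force"],s["q"]); cams.get_image("wrist")
E
```

```text
2.2 [0.4504 0.1297 0.0297] [3.1413 0.0036 3.1411] 0.05974248074363249
[0.45038302 0.12968634 0.02968157] [-3.86195596 -0.08360517 14.48333381] [ 2.94997922e-02  5.12558511e-01  1.89314048e+00  2.92605095e-04
  7.32215543e-01 -1.54106347e+00]
[0.45038118 0.12970191 0.0296584 ] [-4.07184995 -0.68406271 14.51641886] [ 2.95207200e-02  5.12624314e-01  1.89311235e+00  3.31839927e-04
  7.32229436e-01 -1.54110447e+00]
[0.45037237 0.12970709 0.02967597] [-3.99073764  0.08403643 14.01878438] [ 2.95416038e-02  5.12562690e-01  1.89315605e+00  3.05883816e-04
  7.32197609e-01 -1.54105263e+00]
```

View pics/w2.png

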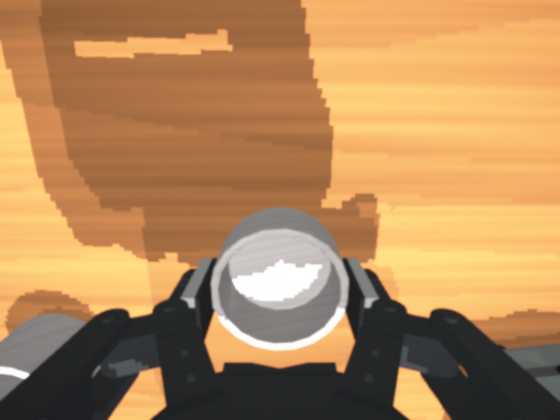

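Pan is gripped, rim centred at (281,289) between the pads. Lifting it and going to look at the plate.

Call:
{"method": "apply_moves", "body": {"rows": [[[0,0,-0.02],[0,0,0],255],[[0,0,-0.1],[0,0,0],255],[[0,0,-0.18],[0,0,0],255],[[0,0,-0.26],[0,0,0],255],[[0,0,-0.333],[0,0,0],255]]}}

```text
t: 2.9
tool_pos: [0.4488, 0.1296, 0.2308]
ee_rot: [3.141, 0.003, 3.141]
force: [0.9, -0.1, -0.7]
grip_width: 0.06
finger_force: 55.2
```

Call:
{"method": "apply_moves", "body": {"rows": [[[-0.06,0.05,0],[0,0,0],255],[[-0.12,0.1,0],[0,0,0],255],[[-0.18,0.15,0],[0,0,0],255],[[-0.25,0.2,0],[0,0,0],255],[[-0.25,0.2,0],[0,0,0],255]]}}

```text
t: 3.4
tool_pos: [0.6018, 0.252, 0.2257]
ee_rot: [3.141, -0.0, -3.14]
force: [-0.5, -0.3, -2.0]
grip_width: 0.0601
finger_force: 55.2
```

Call:
{"method": "apply_moves", "body": {"rows": [[[0,0,0],[0,0,0],255],[[0,0,0],[0,0,0],255]]}}

```text
t: 3.6
tool_pos: [0.5986, 0.2491, 0.2282]
ee_rot: [3.142, 0.0, 3.141]
force: [0.5, -0.9, -1.2]
grip_width: 0.0597
finger_force: 55.2
```

```bash
python3 w.py w3
```

```text
3.6 [0.5986 0.2491 0.2282] [3.1416e+00 4.0000e-04 3.1413e+00] 0.05971710682503983
```

View pics/w3.png

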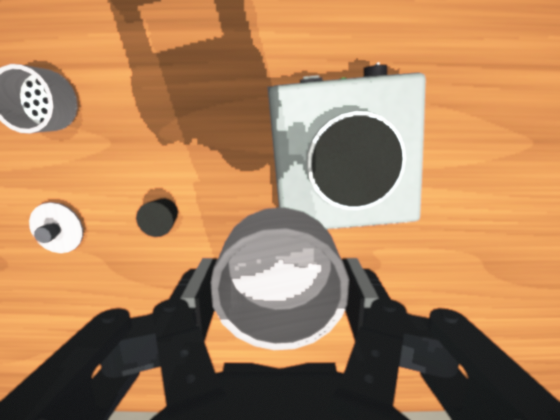

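The plate's dark disc sits at about (357,160) in the wrist view, and the held pan's rim is centred at (281,290).

```bash
cat >> h.py <<'E'
def disc(d,seed,thr=75):
    g=cv2.cvtColor(d["img"],cv2.COLOR_BGR2GRAY);m=(g<thr).astype(np.uint8)*255
    m=cv2.morphologyEx(m,cv2.MORPH_OPEN,np.ones((5,5)))
    cs=[c for c in cv2.findContours(m,cv2.RETR_EXTERNAL,cv2.CHAIN_APPROX_NONE)[0] if cv2.contourArea(c)>150]
    c=max(cs,key=lambda c:cv2.pointPolygonTest(c,seed,True));return c[:,0].astype(float),cv2.fitEllipse(c)
def circ(P,c0,R0):
    f=least_squares(lambda q:np.linalg.norm(P-q[:2],axis=1)-q[2],[*c0,R0],loss="soft_l1",f_scale=.0007);return f.x
E
python3 - <<'E'
from h import *
d,T=load("w3"); rs=[]
for n,seed in(("w3",(357,160)),("top0",(151,222)),("scene0",(345,145))):
    if n=="w3": D,TT=d,T
    else: D=dict(np.load(f"pics/{n}.npz"));TT=c2w(D)
    c,e=disc(D,seed); P=np.array([plane(D,TT,u,.085)[:2] for u in c]);x=circ(P,P.mean(0),.04)
    print(n,np.round(e[0],1),np.round(e[1],1),"circle@.085",np.round(x,4)); rs.append(ray(D,TT,e[0]))
print("tri",tri(rs),tri(rs[:2]))
z=d["tool_pos"][2]
# held rim: bright rim, lower edge
hs=cv2.cvtColor(d["img"],cv2.COLOR_BGR2HSV)
x=rim(d,T,(281,320),z+.0,half=60);print("held",np.round(x[0][:2]-d["tool_pos"][:2],4),x[0][2],x[1:])
E
```

```text
w3 [356.4 160.4] [84.1 90.1] circle@.085 [0.5626 0.3145 0.0367]
top0 [149.6 222.3] [28.7 30.6] circle@.085 [0.5624 0.3134 0.0366]
scene0 [344.2 142.1] [14.2 31. ] circle@.085 [0.5637 0.3129 0.0365]
tri (array([0.56234876, 0.31456531, 0.08320658]), np.float64(0.0009475411484297166)) (array([0.56177498, 0.31402115, 0.08432964]), np.float64(0.0007145349660819072))
held [0.0135 0.0011] 0.031 (np.int64(0), np.float64(nan), (array([210.,  62.]), array([425., 349.])))
  return _methods._mean(a, axis=axis, dtype=dtype,
  ret = ret.dtype.type(ret / rcount)
```

```bash
cat >> h.py <<'E'
def held(d,T,dz,lo=330,hi=360,R0=.031):
    """tool-x offset of the held round piece from its far rim edge: lowest non-dark px under gripper line"""
    hs=cv2.cvtColor(d["img"],cv2.COLOR_BGR2HSV).astype(int);out=[]
    for u in range(262,302,4):
        col=hs[240:362,u]; k=np.where((col[:,1]<60)&(col[:,2]>90))[0]
        p=plane(d,T,(u,240+k.max()+.5),d["tool_pos"][2]+dz)-d["tool_pos"]; out.append([p[0],p[1],240+k.max()])
    out=np.array(out); x=circ_fixed(out[:,:2],R0); return x,out[:,2]
def circ_fixed(P,R0):
    return least_squares(lambda q:np.linalg.norm(P-q,axis=1)-R0,[P[:,0].mean()-R0,P[:,1].mean()],loss="soft_l1",f_scale=.0007).x
E
python3 - <<'E'
from h import *
d,T=load("w3");print(held(d,T,0))
for u in((211,288),(350,288)): print(plane(d,T,u,d["tool_pos"][2])-d["tool_pos"])
E
```

```text
(array([-0.0011553 ,  0.00092197]), array([347., 347., 348., 349., 349., 349., 348., 348., 348., 347.]))
[-0.00302441 -0.02946051  0.        ]
[-0.0029958   0.03121408  0.        ]
```

Call:
{"method": "apply_moves", "body": {"rows": [[[0.03,0.055,0],[0,0,0],255],[[0.0583,0.1073,0.02],[0,0,0],255],[[0.0583,0.1073,0.09],[0,0,0],255],[[0.0583,0.1073,0.15],[0,0,0],255],[[0.0583,0.1073,0.172],[0,0,0],255]]}}

```text
t: 4.15
tool_pos: [0.5624, 0.3129, 0.1216]
ee_rot: [-3.14, -0.005, 3.141]
force: [-0.1, -0.5, -1.3]
grip_width: 0.06
finger_force: 55.2
```

Call:
{"method": "apply_moves", "body": {"rows": [[[0,0,0],[0,0,0],255],[[0,0,0],[0,0,0],255],[[0,0,0],[0,0,0],255]]}}

```text
t: 4.45
tool_pos: [0.5653, 0.3139, 0.1264]
ee_rot: [3.14, 0.004, 3.141]
force: [-0.3, 0.3, -0.8]
grip_width: 0.0599
finger_force: 55.2
```

Call:
{"method": "apply_moves", "body": {"rows": [[[0.002,0,0.006],[0,0,0],255],[[0.002,0,0.011],[0,0,0],255],[[0.002,0,0.014],[0,0,0],255],[[0.002,0,0.016],[0,0,0],255],[[0.002,0,0.016],[0,0,0],255]]}}

```text
t: 4.95
tool_pos: [0.5631, 0.3138, 0.1149]
ee_rot: [-3.142, 0.0, 3.141]
force: [-3.9, -1.0, 3.9]
grip_width: 0.0594
finger_force: 55.6
```

Call:
{"method": "apply_moves", "body": {"rows": [[[0,0,0],[0,0,0],255],[[0,0,0],[0,0,0],255]]}}

```text
t: 5.15
tool_pos: [0.5631, 0.3138, 0.1148]
ee_rot: [-3.141, 0.0, 3.142]
force: [-3.4, -1.2, 5.4]
grip_width: 0.0599
finger_force: 55.8
```

Call:
{"method": "apply_moves", "body": {"rows": [[[0,0,0],[0,0,0],0],[[0,0,0],[0,0,0],0],[[0,0,0],[0,0,0],0],[[0,0,-0.04],[0,0,0],0],[[0,0,-0.1],[0,0,0],0]]}}

```text
t: 5.65
tool_pos: [0.5624, 0.3135, 0.1729]
ee_rot: [-3.14, -0.004, 3.141]
force: [-0.4, 1.3, -0.1]
grip_width: 0.0854
finger_force: 0.0
```

Call:
{"method": "apply_moves", "body": {"rows": [[[0,0,-0.07],[0,0,0],0],[[0,0,-0.13],[0,0,0],0],[[-0.03,-0.03,-0.13],[0,0,0],0],[[-0.03,-0.03,-0.13],[0,0,0],0],[[-0.03,-0.03,-0.13],[0,0,0],0]]}}

```text
t: 6.15
tool_pos: [0.5811, 0.2956, 0.2516]
ee_rot: [-3.141, -0.001, 3.141]
force: [0.1, 0.6, -0.1]
grip_width: 0.0854
finger_force: 0.0
```

```bash
python3 w.py w4
```

```text
6.15 [0.5811 0.2956 0.2516] [-3.1414e+00 -1.2000e-03  3.1406e+00] 0.085449289073291
```

View pics/w4.png

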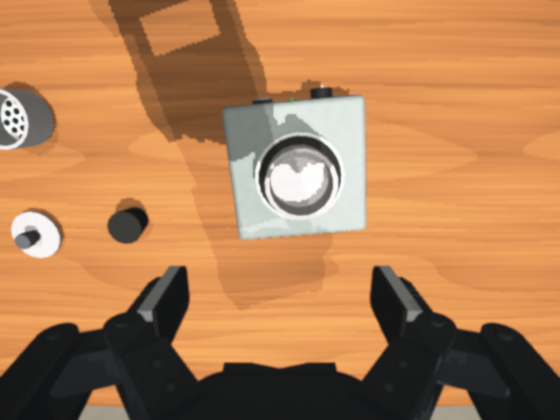

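The pan stands on the plate, rim centred at about (301,177) and roughly concentric with the plate. Now a numeric check, plus the distance to the fine sieve.

```bash
python3 - <<'E'
from h import *
d,T=load("w4")
g=cv2.cvtColor(d["img"],cv2.COLOR_BGR2GRAY)
# radial profile: edges at mouth on plane .115 around guess
def prof(c,z,R):
    return [np.mean([g[int(round(v)),int(round(u))] for u,v in proj(d,T,[[c[0]+q*np.cos(a),c[1]+q*np.sin(a),z] for q in R][i:i+1])]) for i in range(len(R))]
c=np.array([.562,.3147]);R=np.arange(.024,.044,.001)
for a in np.arange(0,2*np.pi,np.pi/4):
    px=proj(d,T,[[c[0]+q*np.cos(a),c[1]+q*np.sin(a),.115] for q in R])
    print(round(np.degrees(a)),[int(g[int(round(v)),int(round(u))]) for u,v in px])
t=np.array([.6217,-.1264]);print((t-d["tool_pos"][:2])*[-1,1]/.6)
E
```

```text
0 [96, 95, 98, 122, 223, 238, 237, 228, 217, 209, 207, 207, 206, 207, 207, 208, 208, 207, 206, 200]
45 [98, 100, 137, 186, 222, 242, 246, 246, 241, 234, 228, 228, 229, 229, 229, 230, 231, 231, 231, 231]
90 [89, 96, 206, 245, 251, 248, 226, 129, 198, 245, 252, 249, 234, 232, 233, 232, 232, 232, 232, 233]
135 [198, 160, 147, 166, 174, 150, 95, 64, 62, 62, 62, 96, 207, 236, 253, 249, 239, 232, 231, 231]
180 [153, 151, 170, 186, 194, 184, 120, 103, 91, 71, 41, 41, 40, 39, 55, 108, 169, 206, 180, 154]
225 [181, 174, 150, 141, 149, 147, 120, 94, 85, 74, 44, 33, 33, 32, 48, 111, 143, 164, 157, 131]
270 [247, 241, 216, 199, 234, 243, 236, 202, 79, 56, 57, 85, 152, 242, 238, 222, 213, 212, 212, 211]
315 [93, 93, 95, 132, 176, 234, 234, 218, 234, 241, 240, 218, 209, 208, 208, 207, 208, 208, 208, 208]
[-0.06770109 -0.7033789 ]
```

Call:
{"method": "apply_moves", "body": {"rows": [[[-0.006,-0.08,0],[0,0,0],0],[[-0.012,-0.16,0],[0,0,0],0],[[-0.018,-0.24,0],[0,0,0],0],[[-0.025,-0.32,0],[0,0,0],0],[[-0.03,-0.4,0],[0,0,0],0]]}}

```text
t: 6.7
tool_pos: [0.5986, 0.0547, 0.2519]
ee_rot: [3.141, -0.001, -3.141]
force: [0.3, -0.0, -0.4]
grip_width: 0.0856
finger_force: 0.0
```

Call:
{"method": "apply_moves", "body": {"rows": [[[-0.006,-0.08,0.03],[0,0,0],0],[[-0.012,-0.16,0.06],[0,0,0],0],[[-0.02,-0.23,0.1],[0,0,0],0],[[-0.035,-0.29,0.15],[0,0,0],0],[[-0.035,-0.29,0.17],[0,0,0],0]]}}

```text
t: 7.2
tool_pos: [0.6191, -0.1215, 0.1465]
ee_rot: [3.141, -0.004, 3.137]
force: [0.3, 0.5, -0.2]
grip_width: 0.0859
finger_force: 0.0
```

Call:
{"method": "apply_moves", "body": {"rows": [[[0,0,0],[0,0,0],0],[[0,0,0],[0,0,0],0],[[0,0,0],[0,0,0],0]]}}

```text
t: 7.5
tool_pos: [0.6206, -0.1169, 0.1518]
ee_rot: [-3.141, 0.002, -3.14]
force: [0.6, 0.6, -0.3]
grip_width: 0.0856
finger_force: 0.0
```

```bash
python3 w.py w5; python3 - <<'E'
from h import *
d,T=load("w5");u=proj(d,T,[[.6217,-.1264,.034]])[0];print(u)
for h in(60,85): x=rim(d,T,(u[0],u[1]+28),.034,half=h);print(np.round(x[0],4),x[1:])
E
```

```text
7.5 [ 0.6206 -0.1169  0.1518] [-3.1409e+00  2.1000e-03 -3.1400e+00] 0.08555826706422441
[266.99944457 213.18127785]
[ 0.6459 -0.1266  0.031 ] (np.int64(0), np.float64(nan), (array([227., 172.]), array([304., 250.])))
[ 0.6459 -0.1266  0.031 ] (np.int64(0), np.float64(nan), (array([227., 172.]), array([304., 250.])))
  return _methods._mean(a, axis=axis, dtype=dtype,
  ret = ret.dtype.type(ret / rcount)
```

View pics/w5.png

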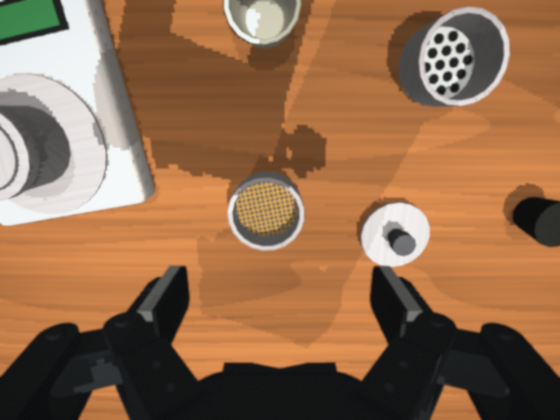

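The fine sieve's rim is centred at (266,211), the lid at (395,234) with its knob at (402,242), the coarse sieve at (462,56), the crucible at (262,15), and the balance is clear to the left.

```bash
sed -i 's/^def rim(d,T,seed,z,/def rim(d,T,seed,z,c0=None,/; s/c0=plane(d,T,seed,z)\[:2\]$/c0=plane(d,T,seed,z)[:2] if c0 is None else np.array(c0)/' h.py; python3 - <<'E'
from h import *
d,T=load("w5")
for s,c,z in(((266,240),(266,211),.034),((462,98),(470,56),.046),((385,225),(395,234),.012)):
  x=rim(d,T,s,z,c0=plane(d,T,c,z)[:2],half=80);print(np.round(x[0],4),x[1:])
print(plane(d,T,(155,195),.04))
D=dict(np.load("pics/top0.npz"));Tt=c2w(D)
print("fine",tri([ray(d,T,(266.3,211.5)),ray(D,Tt,(328.5,202.2))]))
E
```

```text
[ 0.6231 -0.1276  0.0303] (np.int64(90), np.float64(0.2620770532235165), (array([227., 172.]), array([304., 250.])))
[0.5085 0.0065 0.0301] (np.int64(117), np.float64(0.191772499864783), (array([399.,   6.]), array([509., 105.])))
[ 0.6495 -0.0137  0.0312] (np.int64(88), np.float64(1.8568158149561775), (array([360., 202.]), array([429., 321.])))
[ 0.60524267 -0.21199042  0.04      ]
fine (array([ 0.61948292, -0.12674427,  0.03564389]), np.float64(0.0002964158079602423))
```

Call:
{"method": "apply_moves", "body": {"rows": [[[-0.004,-0.0178,0.06],[0,0,0],0],[[-0.004,-0.0178,0.12],[0,0,0],0],[[-0.004,-0.0178,0.18],[0,0,0],0],[[-0.004,-0.0178,0.198],[0,0,0],0],[[-0.004,-0.0178,0.198],[0,0,0],0]]}}

```text
t: 8.05
tool_pos: [0.6223, -0.1282, 0.0312]
ee_rot: [3.141, -0.001, -3.141]
force: [0.2, -0.5, 0.5]
grip_width: 0.0856
finger_force: 0.0
```

Call:
{"method": "apply_moves", "body": {"rows": [[[0,0,0],[0,0,0],0],[[0,0,0],[0,0,0],0]]}}

```text
t: 8.25
tool_pos: [0.6235, -0.1291, 0.0338]
ee_rot: [-3.14, 0.003, -3.141]
force: [0.3, -0.4, 0.3]
grip_width: 0.0855
finger_force: 0.0
```

Positioned well; grip.

Call:
{"method": "apply_moves", "body": {"rows": [[[0,0,0],[0,0,0],255],[[0,0,0],[0,0,0],255],[[0,0,0],[0,0,0],255],[[0,0,0],[0,0,0],255],[[0,0,0],[0,0,0],255]]}}

```text
t: 8.75
tool_pos: [0.623, -0.129, 0.0331]
ee_rot: [-3.141, 0.002, 3.141]
force: [-1.9, 0.6, 8.3]
grip_width: 0.0598
finger_force: 54.3
```

Call:
{"method": "apply_moves", "body": {"rows": [[[0,0,-0.03],[0,0,0],255],[[0,0,-0.1],[0,0,0],255],[[0,0,-0.18],[0,0,0],255],[[0,0,-0.26],[0,0,0],255],[[0,0,-0.34],[0,0,0],255]]}}

```text
t: 9.25
tool_pos: [0.622, -0.1287, 0.2378]
ee_rot: [-3.142, 0.0, 3.141]
force: [1.3, -1.2, -1.6]
grip_width: 0.0603
finger_force: 54.8
```

Call:
{"method": "apply_moves", "body": {"rows": [[[0.01,0.08,-0.01],[0,0,0],255],[[0.02,0.16,-0.02],[0,0,0],255],[[0.03,0.24,-0.02],[0,0,0],255],[[0.04,0.32,-0.02],[0,0,0],255],[[0.05,0.4,-0.02],[0,0,0],255]]}}

```text
t: 9.75
tool_pos: [0.5918, 0.113, 0.2478]
ee_rot: [3.142, 0.0, 3.141]
force: [0.6, 1.0, -0.7]
grip_width: 0.0601
finger_force: 54.8
```

Call:
{"method": "apply_moves", "body": {"rows": [[[0.01,0.08,0],[0,0,0],255],[[0.02,0.16,0],[0,0,0],255],[[0.03,0.24,0],[0,0,0],255],[[0.04,0.3,0],[0,0,0],255],[[0.05,0.337,0],[0,0,0],255]]}}

```text
t: 10.25
tool_pos: [0.5615, 0.3161, 0.2474]
ee_rot: [3.141, -0.0, -3.14]
force: [-0.8, -1.2, -0.8]
grip_width: 0.06
finger_force: 54.8
```

Call:
{"method": "apply_moves", "body": {"rows": [[[0,0,0],[0,0,0],255],[[0,0,0],[0,0,0],255],[[0,0,0],[0,0,0],255]]}}

```text
t: 10.55
tool_pos: [0.5629, 0.3123, 0.2476]
ee_rot: [-3.141, -0.0, 3.14]
force: [-0.5, 0.3, -2.1]
grip_width: 0.0598
finger_force: 54.8
```

```bash
python3 w.py w6; python3 - <<'E'
from h import *
d,T=load("w6");print(held(d,T,0))
E
```

```text
10.55 [0.5629 0.3123 0.2476] [-3.1413 -0.      3.1402] 0.05975493598694049
(array([0.00016676, 0.00040786]), array([349., 350., 351., 351., 351., 351., 351., 350., 350., 349.]))
```

View pics/w6.png

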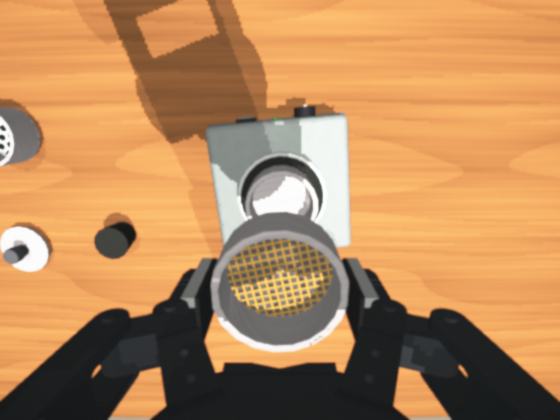

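The fine sieve is held level, rim centred at (281,290), over the pan at (282,195). Lowering to just above the pan rim.

Call:
{"method": "apply_moves", "body": {"rows": [[[0.001,0.003,0.06],[0,0,0],255],[[0.001,0.003,0.12],[0,0,0],255],[[0.001,0.003,0.15],[0,0,0],255],[[0.001,0.003,0.15],[0,0,0],255],[[0.001,0.003,0.15],[0,0,0],255]]}}

```text
t: 11.1
tool_pos: [0.5626, 0.3147, 0.1586]
ee_rot: [3.141, 0.001, 3.14]
force: [-0.5, -0.0, 0.2]
grip_width: 0.0597
finger_force: 54.8
```

Call:
{"method": "apply_moves", "body": {"rows": [[[0,0,0],[0,0,0],255],[[0,0,0],[0,0,0],255]]}}

```text
t: 11.3
tool_pos: [0.5625, 0.3152, 0.159]
ee_rot: [3.141, 0.002, 3.141]
force: [-0.8, -0.2, -1.6]
grip_width: 0.0598
finger_force: 54.8
```

Call:
{"method": "apply_moves", "body": {"rows": [[[0,-0.002,0.006],[0,0,0],255],[[0,-0.002,0.012],[0,0,0],255],[[0,-0.002,0.018],[0,0,0],255],[[0,-0.002,0.024],[0,0,0],255],[[0,-0.002,0.027],[0,0,0],255]]}}

```text
t: 11.8
tool_pos: [0.5618, 0.3139, 0.1407]
ee_rot: [-3.141, -0.001, 3.141]
force: [0.3, 0.4, -2.5]
grip_width: 0.0598
finger_force: 54.8
```

Call:
{"method": "apply_moves", "body": {"rows": [[[0,0,0],[0,0,0],255],[[0,0,0],[0,0,0],255]]}}

```text
t: 12.0
tool_pos: [0.562, 0.314, 0.1414]
ee_rot: [3.142, 0.0, 3.141]
force: [-0.3, 0.5, -1.5]
grip_width: 0.06
finger_force: 54.8
```

Entered freely with no side force; last 2 mm, then release and retreat.

Call:
{"method": "apply_moves", "body": {"rows": [[[0,0,0.001],[0,0,0],255],[[0,0,0.0025],[0,0,0],255],[[0,0,0.0035],[0,0,0],255],[[0,0,0.0035],[0,0,0],255],[[0,0,0.0035],[0,0,0],255]]}}

```text
t: 12.5
tool_pos: [0.562, 0.314, 0.1402]
ee_rot: [3.141, 0.001, 3.141]
force: [-2.6, -0.9, 4.4]
grip_width: 0.06
finger_force: 55.5
```

Call:
{"method": "apply_moves", "body": {"rows": [[[0,0,0],[0,0,0],0],[[0,0,0],[0,0,0],0],[[0,0,0],[0,0,0],0],[[0,0,-0.03],[0,0,0],0],[[0,0,-0.1],[0,0,0],0]]}}

```text
t: 13.0
tool_pos: [0.5607, 0.3134, 0.1964]
ee_rot: [-3.139, -0.007, 3.141]
force: [0.3, 0.1, 0.1]
grip_width: 0.0858
finger_force: 0.0
```

Call:
{"method": "apply_moves", "body": {"rows": [[[0,0,-0.07],[0,0,0],0],[[0,0,-0.13],[0,0,0],0],[[0,-0.05,-0.13],[0,0,0],0],[[0.0,-0.05,-0.13],[0,0,0],0],[[0.0,-0.05,-0.13],[0,0,0],0]]}}

```text
t: 13.5
tool_pos: [0.5619, 0.2838, 0.2769]
ee_rot: [3.142, -0.001, 3.141]
force: [0.6, 0.4, -0.6]
grip_width: 0.0856
finger_force: 0.0
```

```bash
python3 w.py w7; python3 - <<'E'
from h import *
d,T=load("w7");print(proj(d,T,[[.562,.3143,.141]]))
E
```

```text
13.5 [0.5619 0.2838 0.2769] [ 3.1415e+00 -7.0000e-04  3.1405e+00] 0.0855898081302315
[[314.59156227 205.80887069]]
```

View pics/w7.png

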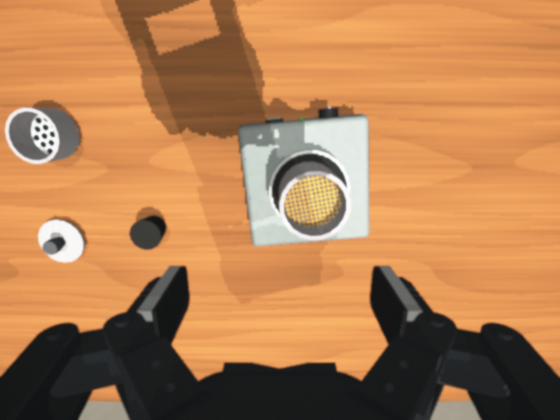

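The fine sieve is seated, rim centred at (314,204) as predicted, and contact came at the expected height. Now the coarse sieve.

Call:
{"method": "apply_moves", "body": {"rows": [[[0.015,-0.08,0],[0,0,0],0],[[0.03,-0.16,0],[0,0,0],0],[[0.045,-0.24,0.02],[0,0,0],0],[[0.06,-0.31,0.04],[0,0,0],0],[[0.075,-0.38,0.07],[0,0,0],0]]}}

```text
t: 14.05
tool_pos: [0.5166, 0.055, 0.2349]
ee_rot: [3.142, 0.001, -3.141]
force: [0.7, -0.3, -0.4]
grip_width: 0.0851
finger_force: 0.0
```

Call:
{"method": "apply_moves", "body": {"rows": [[[0.015,-0.06,0.05],[0,0,0],0],[[0.015,-0.082,0.1],[0,0,0],0],[[0.015,-0.082,0.14],[0,0,0],0],[[0.015,-0.082,0.14],[0,0,0],0],[[0.015,-0.082,0.14],[0,0,0],0]]}}

```text
t: 14.55
tool_pos: [0.5082, 0.0073, 0.1516]
ee_rot: [3.141, -0.0, -3.141]
force: [0.2, 0.3, -0.2]
grip_width: 0.0855
finger_force: 0.0
```

Call:
{"method": "apply_moves", "body": {"rows": [[[0,0,0],[0,0,0],0],[[0,0,0],[0,0,0],0]]}}

```text
t: 14.75
tool_pos: [0.5085, 0.0071, 0.1524]
ee_rot: [-3.141, 0.002, -3.141]
force: [-0.4, -0.7, -0.4]
grip_width: 0.0853
finger_force: 0.0
```

```bash
python3 w.py w8; python3 - <<'E'
from h import *
d,T=load("w8");c=proj(d,T,[[.508,.0067,.046]])[0];print(c)
x=rim(d,T,(c[0],c[1]+37),.046,c0=(.508,.0067),half=80);print(np.round(x[0],4),x[1:])
e=np.array(x[0][:2]);u=proj(d,T,[[*e,.046]])[0]
D,Tt=load("w5");v=proj(D,Tt,[[.5085,.0065,.046]])[0]
print(tri([ray(d,T,u),ray(D,Tt,v)]))
E
```

```text
14.75 [0.5085 0.0071 0.1524] [-3.1412e+00  2.1000e-03 -3.1410e+00] 0.08526720125942779
[278.23880988 215.88712589]
[0.5078 0.0068 0.0305] (np.int64(96), np.float64(0.23683520128997873), (array([238., 168.]), array([318., 252.])))
(array([0.50825964, 0.00690523, 0.04506434]), np.float64(0.00013574461069491584))
```

Call:
{"method": "apply_moves", "body": {"rows": [[[0.001,-0.001,0.06],[0,0,0],0],[[0.001,-0.001,0.12],[0,0,0],0],[[0.001,-0.001,0.18],[0,0,0],0],[[0.001,-0.001,0.194],[0,0,0],0],[[0.001,-0.001,0.194],[0,0,0],0]]}}

```text
t: 15.3
tool_pos: [0.5072, 0.0063, 0.0348]
ee_rot: [3.141, -0.001, 3.142]
force: [-0.7, 0.1, 0.4]
grip_width: 0.0854
finger_force: 0.0
```

Call:
{"method": "apply_moves", "body": {"rows": [[[0,0,0],[0,0,0],0],[[0,0,0],[0,0,0],255],[[0,0,0],[0,0,0],255],[[0,0,0],[0,0,0],255],[[0,0,0],[0,0,0],255]]}}

```text
t: 15.8
tool_pos: [0.5081, 0.0061, 0.0367]
ee_rot: [-3.141, 0.003, 3.141]
force: [-3.0, 0.3, 11.3]
grip_width: 0.0614
finger_force: 52.4
```

Call:
{"method": "apply_moves", "body": {"rows": [[[0,0,0],[0,0,0],255],[[0,0,0],[0,0,0],255]]}}

```text
t: 16.0
tool_pos: [0.5081, 0.0061, 0.0367]
ee_rot: [-3.141, 0.003, 3.141]
force: [-1.9, 1.4, 11.8]
grip_width: 0.0615
finger_force: 52.4
```

Call:
{"method": "apply_moves", "body": {"rows": [[[0,0,-0.03],[0,0,0],255],[[0,0,-0.11],[0,0,0],255],[[0,0,-0.19],[0,0,0],255],[[0,0,-0.27],[0,0,0],255],[[0,0,-0.35],[0,0,0],255]]}}

```text
t: 16.5
tool_pos: [0.5067, 0.0063, 0.2476]
ee_rot: [-3.141, 0.001, 3.141]
force: [0.7, -0.9, -2.0]
grip_width: 0.0613
finger_force: 55.4
```

Call:
{"method": "apply_moves", "body": {"rows": [[[-0.015,0.08,-0.02],[0,0,0],255],[[-0.03,0.16,-0.03],[0,0,0],255],[[-0.045,0.24,-0.03],[0,0,0],255],[[-0.06,0.32,-0.03],[0,0,0],255],[[-0.07,0.39,-0.03],[0,0,0],255]]}}

```text
t: 17.0
tool_pos: [0.5491, 0.2425, 0.2635]
ee_rot: [3.141, 0.001, -3.141]
force: [-0.2, -0.4, -1.8]
grip_width: 0.0615
finger_force: 55.4
```

Call:
{"method": "apply_moves", "body": {"rows": [[[-0.015,0.07,0],[0,0,0],255],[[-0.019,0.123,0],[0,0,0],255],[[-0.019,0.123,0],[0,0,0],255],[[-0.019,0.123,0],[0,0,0],255],[[-0.019,0.123,0],[0,0,0],255]]}}

```text
t: 17.5
tool_pos: [0.5608, 0.3131, 0.2632]
ee_rot: [-3.141, 0.0, 3.141]
force: [-0.8, 0.0, -0.5]
grip_width: 0.0615
finger_force: 55.4
```

```bash
python3 w.py w9; python3 - <<'E'
from h import *
d,T=load("w9");print(held(d,T,.009))
z=d["tool_pos"][2]+.009
print(np.round(proj(d,T,[[d["tool_pos"][0]+.031*np.cos(a),d["tool_pos"][1]+.031*np.sin(a),z] for a in(0,np.pi/2,np.pi,-np.pi/2)])))
E
```

```text
17.5 [0.5608 0.3131 0.2632] [-3.1414e+00  2.0000e-04  3.1405e+00] 0.061494920406766754
(array([-0.00210161,  0.00066773]), array([361., 361., 361., 361., 361., 361., 361., 361., 361., 361.]))
[[279. 366.]
 [354. 306.]
 [278. 236.]
 [203. 306.]]
```

View pics/w9.png

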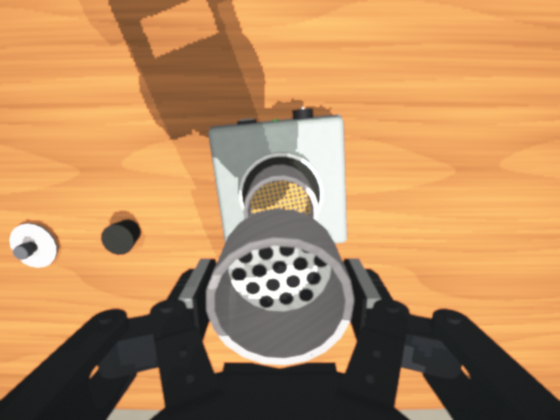

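The coarse sieve is held level, rim centred at (281,300), over the fine sieve at (281,200). Lowering.

Call:
{"method": "apply_moves", "body": {"rows": [[[-0.0025,0.0015,0.05],[0,0,0],255],[[-0.0025,0.0015,0.1],[0,0,0],255],[[-0.0025,0.0015,0.13],[0,0,0],255],[[-0.0025,0.0015,0.13],[0,0,0],255],[[-0.0025,0.0015,0.13],[0,0,0],255]]}}

```text
t: 18.05
tool_pos: [0.5627, 0.3143, 0.186]
ee_rot: [3.141, 0.001, 3.14]
force: [0.3, -0.1, -1.5]
grip_width: 0.0614
finger_force: 55.4
```

Call:
{"method": "apply_moves", "body": {"rows": [[[0,0,0],[0,0,0],255],[[0,0,0],[0,0,0],255]]}}

```text
t: 18.25
tool_pos: [0.5627, 0.3149, 0.1862]
ee_rot: [3.141, 0.002, 3.141]
force: [0.0, 0.5, -0.9]
grip_width: 0.0615
finger_force: 55.4
```

```bash
python3 w.py w10; python3 - <<'E'
from h import *
d,T=load("w9");g=cv2.cvtColor(d["img"],cv2.COLOR_BGR2GRAY)
for u in (260,270,281,292,300): print(u,list(g[345:372,u]))
E
```

```text
18.25 [0.5627 0.3149 0.1862] [3.1409e+00 2.1000e-03 3.1412e+00] 0.06152785588701098
260 [np.uint8(107), np.uint8(106), np.uint8(106), np.uint8(106), np.uint8(106), np.uint8(108), np.uint8(107), np.uint8(109), np.uint8(114), np.uint8(139), np.uint8(191), np.uint8(233), np.uint8(246), np.uint8(247), np.uint8(247), np.uint8(247), np.uint8(243), np.uint8(229), np.uint8(194), np.uint8(135), np.uint8(72), np.uint8(37), np.uint8(32), np.uint8(31), np.uint8(31), np.uint8(31), np.uint8(30)]
270 [np.uint8(108), np.uint8(109), np.uint8(108), np.uint8(107), np.uint8(105), np.uint8(105), np.uint8(105), np.uint8(107), np.uint8(107), np.uint8(109), np.uint8(115), np.uint8(140), np.uint8(194), np.uint8(237), np.uint8(247), np.uint8(249), np.uint8(248), np.uint8(246), np.uint8(237), np.uint8(215), np.uint8(180), np.uint8(128), np.uint8(70), np.uint8(38), np.uint8(31), np.uint8(31), np.uint8(31)]
281 [np.uint8(107), np.uint8(108), np.uint8(108), np.uint8(109), np.uint8(109), np.uint8(109), np.uint8(108), np.uint8(108), np.uint8(108), np.uint8(109), np.uint8(109), np.uint8(119), np.uint8(154), np.uint8
[... 304 characters left out ...]
9), np.uint8(109), np.uint8(110), np.uint8(112), np.uint8(124), np.uint8(169), np.uint8(225), np.uint8(244), np.uint8(247), np.uint8(247), np.uint8(247), np.uint8(243), np.uint8(228), np.uint8(193), np.uint8(139), np.uint8(81), np.uint8(44), np.uint8(31), np.uint8(30), np.uint8(30), np.uint8(30)]
300 [np.uint8(108), np.uint8(109), np.uint8(109), np.uint8(110), np.uint8(109), np.uint8(109), np.uint8(108), np.uint8(107), np.uint8(114), np.uint8(143), np.uint8(197), np.uint8(235), np.uint8(246), np.uint8(248), np.uint8(247), np.uint8(245), np.uint8(235), np.uint8(206), np.uint8(161), np.uint8(103), np.uint8(55), np.uint8(34), np.uint8(31), np.uint8(31), np.uint8(30), np.uint8(30), np.uint8(31)]
```

Call:
{"method": "apply_moves", "body": {"rows": [[[0.0007,-0.0015,0.006],[0,0,0],255],[[0.0007,-0.0015,0.012],[0,0,0],255],[[0.0007,-0.0015,0.018],[0,0,0],255],[[0.0007,-0.0015,0.023],[0,0,0],255],[[0.0007,-0.0015,0.025],[0,0,0],255]]}}

```text
t: 18.8
tool_pos: [0.5618, 0.3139, 0.1698]
ee_rot: [-3.141, -0.0, 3.141]
force: [-1.4, -0.7, 5.4]
grip_width: 0.0616
finger_force: 55.9
```

Call:
{"method": "apply_moves", "body": {"rows": [[[0,0,0],[0,0,0],255],[[0,0,0],[0,0,0],255]]}}

```text
t: 19.0
tool_pos: [0.5618, 0.314, 0.1699]
ee_rot: [3.142, 0.0, 3.141]
force: [-0.6, -0.2, -0.4]
grip_width: 0.0613
finger_force: 55.4
```

Call:
{"method": "apply_moves", "body": {"rows": [[[0,0,0.001],[0,0,0],255],[[0,0,0.002],[0,0,0],255],[[0,0,0.002],[0,0,0],255],[[0,0,0.002],[0,0,0],255]]}}

```text
t: 19.4
tool_pos: [0.562, 0.314, 0.1698]
ee_rot: [3.141, 0.001, 3.141]
force: [-3.1, -1.6, 7.7]
grip_width: 0.0613
finger_force: 56.2
```

Call:
{"method": "apply_moves", "body": {"rows": [[[0,0,0],[0,0,0],0],[[0,0,0],[0,0,0],0],[[0,0,0],[0,0,0],0],[[0,0,-0.03],[0,0,0],0],[[0,0,-0.1],[0,0,0],0]]}}

```text
t: 19.9
tool_pos: [0.5607, 0.3135, 0.2257]
ee_rot: [-3.139, -0.007, 3.141]
force: [-0.3, 0.4, 1.0]
grip_width: 0.0851
finger_force: 0.0
```

Call:
{"method": "apply_moves", "body": {"rows": [[[0,0,-0.07],[0,0,0],0],[[0,0,-0.1],[0,0,0],0],[[0,-0.05,-0.1],[0,0,0],0],[[0.0,-0.05,-0.1],[0,0,0],0],[[0.0,-0.05,-0.1],[0,0,0],0]]}}

```text
t: 20.4
tool_pos: [0.5619, 0.2838, 0.2884]
ee_rot: [3.141, -0.0, 3.141]
force: [-0.3, 0.8, -1.3]
grip_width: 0.0852
finger_force: 0.0
```

```bash
python3 w.py w11; python3 - <<'E'
from h import *
d,T=load("w11");print(proj(d,T,[[.562,.3145,.179]]),(np.array([.6495,-.0137])-d["tool_pos"][:2])*[-1,1]/.6)
E
```

```text
20.4 [0.5619 0.2838 0.2884] [ 3.1414e+00 -4.0000e-04  3.1405e+00] 0.08524487157086971
[[318.51989168 215.63602049]] [-0.14606084 -0.49583948]
```

View pics/w11.png

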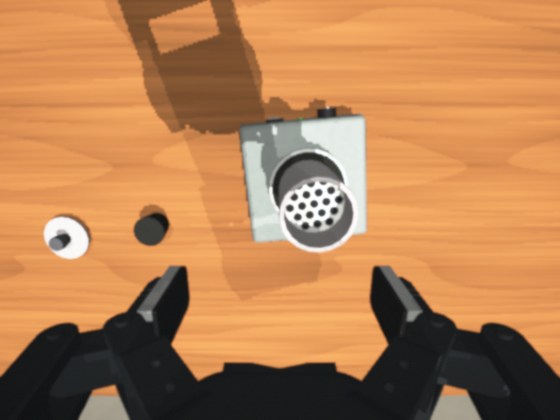

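The coarse sieve is seated and level, rim centred at (318,213). Going to the lid.

Call:
{"method": "apply_moves", "body": {"rows": [[[-0.02,-0.075,0],[0,0,0],0],[[-0.04,-0.15,0],[0,0,0],0],[[-0.06,-0.22,0.02],[0,0,0],0],[[-0.08,-0.29,0.04],[0,0,0],0],[[-0.1,-0.36,0.06],[0,0,0],0]]}}

```text
t: 20.95
tool_pos: [0.6221, 0.067, 0.2518]
ee_rot: [3.141, -0.0, -3.141]
force: [0.5, 0.7, 0.1]
grip_width: 0.0847
finger_force: 0.0
```

Call:
{"method": "apply_moves", "body": {"rows": [[[-0.02,-0.06,0.05],[0,0,0],0],[[-0.037,-0.12,0.1],[0,0,0],0],[[-0.037,-0.134,0.154],[0,0,0],0],[[-0.037,-0.134,0.154],[0,0,0],0],[[-0.037,-0.134,0.154],[0,0,0],0]]}}

```text
t: 21.45
tool_pos: [0.6442, -0.0114, 0.1608]
ee_rot: [3.141, -0.0, -3.141]
force: [0.3, 0.6, 0.1]
grip_width: 0.0854
finger_force: 0.0
```

Call:
{"method": "apply_moves", "body": {"rows": [[[0,0,0],[0,0,0],0],[[0,0,0],[0,0,0],0]]}}

```text
t: 21.65
tool_pos: [0.6446, -0.0114, 0.1622]
ee_rot: [-3.141, 0.003, -3.14]
force: [-0.5, 0.5, 0.5]
grip_width: 0.0851
finger_force: 0.0
```

```bash
python3 w.py w12
```

```text
21.65 [ 0.6446 -0.0114  0.1622] [-3.1411e+00  2.9000e-03 -3.1404e+00] 0.08508951870416183
```

View pics/w12.png

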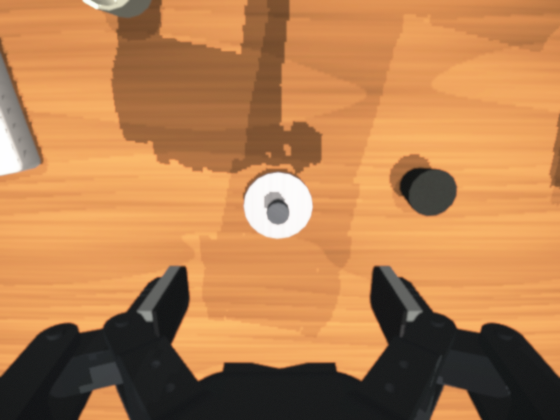

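The lid disc is centred at (278,205), with its knob top at about (278,212).

```bash
python3 - <<'E'
from h import *
d,T=load("w12")
x=rim(d,T,(262,220),.012,c0=plane(d,T,(278,205),.012)[:2],half=120);print(np.round(x[0],4),x[1:])
g=cv2.cvtColor(d["img"],cv2.COLOR_BGR2GRAY)
for v in range(196,226,2): print(v,list(map(int,g[v,262:296])))
D=dict(np.load("pics/top0.npz"));Tt=c2w(D);S,Ts=dict(np.load("pics/scene0.npz")),None
u=proj(d,T,[[*x[0][:2],.012]])[0];print(u,tri([ray(d,T,u),ray(D,Tt,(283.8,194.4))]))
print("knob top centre if upright",proj(d,T,[[*x[0][:2],.034]]))
E
```

```text
[ 0.6495 -0.0125  0.0307] (np.int64(127), np.float64(0.3011503671119003), (array([244., 172.]), array([312., 238.])))
196 [248, 240, 217, 190, 176, 168, 165, 162, 161, 161, 164, 166, 167, 166, 164, 163, 164, 164, 172, 194, 221, 237, 247, 251, 252, 252, 252, 252, 252, 252, 252, 252, 252, 252]
198 [248, 237, 204, 174, 169, 167, 164, 162, 161, 160, 159, 157, 151, 142, 134, 128, 127, 132, 139, 147, 159, 189, 223, 242, 250, 252, 252, 252, 252, 252, 252, 252, 252, 252]
200 [248, 237, 203, 174, 169, 166, 163, 160, 154, 142, 124, 102, 82, 71, 66, 60, 60, 63, 71, 80, 99, 134, 187, 233, 249, 252, 252, 252, 252, 251, 251, 252, 252, 252]
202 [248, 237, 203, 174, 169, 166, 158, 142, 118, 91, 71, 62, 62, 66, 71, 76, 77, 73, 68, 63, 63, 82, 129, 188, 232, 247, 251, 251, 251, 251, 251, 252, 252, 252]
204 [248, 237, 202, 173, 166, 151, 123, 93, 77, 82, 96, 106, 112, 117, 121, 124, 123, 121, 118, 111, 106, 98, 89, 95, 137, 195, 237, 249, 251, 251, 251, 251, 252, 252]
206 [248, 237, 204, 175, 160, 132, 98, 90, 106, 120, 128, 131, 133, 133, 134, 133, 132, 131, 131, 131, 132, 129, 122, 108, 100, 135, 208
[... 1081 characters left out ...]
 251]
220 [249, 249, 250, 251, 250, 243, 225, 190, 155, 137, 130, 130, 129, 129, 128, 128, 127, 128, 128, 128, 129, 129, 134, 151, 185, 225, 244, 249, 251, 251, 251, 251, 251, 251]
222 [249, 249, 250, 251, 251, 250, 247, 241, 225, 192, 163, 147, 140, 135, 132, 131, 130, 131, 133, 136, 144, 160, 186, 222, 242, 249, 251, 251, 251, 250, 251, 251, 251, 251]
224 [248, 249, 250, 251, 251, 250, 249, 248, 246, 243, 239, 233, 226, 217, 203, 191, 191, 202, 216, 224, 230, 237, 244, 249, 251, 251, 251, 251, 251, 250, 250, 251, 251, 251]
[277.64156045 205.93699891] (array([ 0.62594461, -0.01210537,  0.08895759]), np.float64(0.00031942898992524504))
knob top centre if upright [[277.51116377 213.58491941]]
```

Call:
{"method": "apply_moves", "body": {"rows": [[[-0.008,-0.002,0.06],[0,0,0],0],[[-0.008,-0.002,0.12],[0,0,0],0],[[-0.008,-0.002,0.18],[0,0,0],0],[[-0.008,-0.002,0.207],[0,0,0],0],[[-0.008,-0.002,0.207],[0,0,0],0]]}}

```text
t: 22.2
tool_pos: [0.648, -0.0132, 0.0347]
ee_rot: [3.141, -0.003, -3.141]
force: [0.7, 0.0, 0.4]
grip_width: 0.0854
finger_force: 0.0
```

Call:
{"method": "apply_moves", "body": {"rows": [[[0,0,0],[0,0,0],0],[[0,0,0],[0,0,0],0]], "grip_force": 50}}

```text
t: 22.4
tool_pos: [0.6499, -0.0138, 0.0384]
ee_rot: [-3.141, 0.004, 3.141]
force: [-0.7, 0.9, 0.4]
grip_width: 0.0854
finger_force: 0.0
```

Call:
{"method": "apply_moves", "body": {"rows": [[[0,0,0],[0,0,0],255],[[0,0,0],[0,0,0],255],[[0,0,0],[0,0,0],255],[[0,0,0],[0,0,0],255],[[0,0,0],[0,0,0],255]]}}

```text
t: 22.9
tool_pos: [0.649, -0.0137, 0.0364]
ee_rot: [-3.141, 0.001, 3.141]
force: [0.9, -0.5, -0.3]
grip_width: 0.0181
finger_force: 48.8
```

Call:
{"method": "apply_moves", "body": {"rows": [[[0,0,0],[0,0,0],255],[[0,0,0],[0,0,0],255],[[0,0,0],[0,0,0],255],[[0,0,0],[0,0,0],255],[[0,0,0],[0,0,0],255]]}}

```text
t: 23.4
tool_pos: [0.649, -0.0137, 0.0363]
ee_rot: [-3.141, 0.001, 3.141]
force: [0.6, -1.5, 4.8]
grip_width: 0.018
finger_force: 49.1
```

Call:
{"method": "apply_moves", "body": {"rows": [[[0,0,-0.03],[0,0,0],255],[[0,0,-0.11],[0,0,0],255],[[0,0,-0.19],[0,0,0],255],[[0,0,-0.27],[0,0,0],255],[[0,0,-0.35],[0,0,0],255]]}}

```text
t: 23.9
tool_pos: [0.6482, -0.0135, 0.2472]
ee_rot: [3.141, -0.002, 3.141]
force: [1.2, -0.4, -0.5]
grip_width: 0.0179
finger_force: 48.9
```

Call:
{"method": "apply_moves", "body": {"rows": [[[0.02,0.07,-0.03],[0,0,0],255],[[0.04,0.14,-0.06],[0,0,0],255],[[0.06,0.21,-0.09],[0,0,0],255],[[0.08,0.28,-0.09],[0,0,0],255],[[0.1,0.35,-0.09],[0,0,0],255]]}}

```text
t: 24.4
tool_pos: [0.588, 0.1981, 0.2998]
ee_rot: [3.142, -0.001, 3.141]
force: [0.6, 0.8, -1.3]
grip_width: 0.0182
finger_force: 49.0
```

Call:
{"method": "apply_moves", "body": {"rows": [[[0.02,0.07,0],[0,0,0],255],[[0.04,0.14,0],[0,0,0],255],[[0.046,0.196,0],[0,0,0],255],[[0.046,0.196,0],[0,0,0],255],[[0.046,0.196,0],[0,0,0],255]]}}

```text
t: 24.9
tool_pos: [0.5609, 0.3143, 0.299]
ee_rot: [-3.141, -0.002, -3.141]
force: [0.4, 0.0, -0.7]
grip_width: 0.0179
finger_force: 49.1
```

Call:
{"method": "apply_moves", "body": {"rows": [[[0,0,0],[0,0,0],255],[[0,0,0],[0,0,0],255]]}}

```text
t: 25.1
tool_pos: [0.5616, 0.3129, 0.2999]
ee_rot: [-3.141, -0.0, 3.14]
force: [-0.5, 0.3, -0.8]
grip_width: 0.0181
finger_force: 49.1
```

```bash
python3 w.py w13; python3 - <<'E'
from h import *
d,T=load("w13");t=d["tool_pos"]
q=lambda c,z,R:np.round(proj(d,T,[[c[0]+R*np.cos(a),c[1]+R*np.sin(a),z] for a in(0,np.pi/2,np.pi,-np.pi/2)])).tolist()
print("disc exp",q(t,t[2]-.0243,.031),"coarse exp",q((.5621,.3144),.179,.031))
E
```

```text
25.1 [0.5616 0.3129 0.2999] [-3.1414e+00 -3.0000e-04  3.1399e+00] 0.018113566257792726
disc exp [[279.0, 319.0], [339.0, 268.0], [278.0, 210.0], [218.0, 268.0]] coarse exp [[281.0, 247.0], [319.0, 212.0], [281.0, 174.0], [242.0, 212.0]]
```

View pics/w13.png

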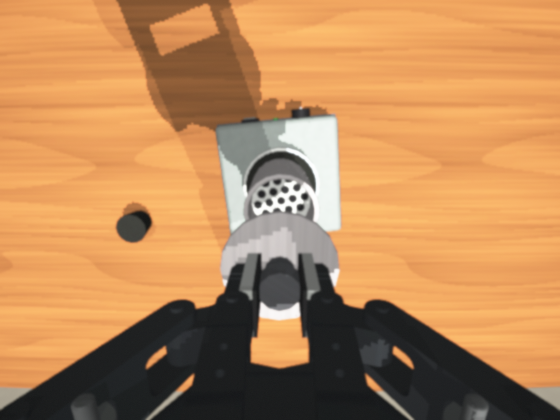

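The lid is held level, disc centred at (280,267), over the coarse sieve's rim at (281,205). Lowering.

Call:
{"method": "apply_moves", "body": {"rows": [[[-0.0007,0.001,0.05],[0,0,0],255],[[-0.0007,0.001,0.1],[0,0,0],255],[[-0.0007,0.001,0.125],[0,0,0],255],[[-0.0007,0.001,0.125],[0,0,0],255],[[-0.0007,0.001,0.125],[0,0,0],255]]}}

```text
t: 25.65
tool_pos: [0.5621, 0.3142, 0.2259]
ee_rot: [3.141, 0.001, 3.141]
force: [0.3, -0.9, -0.6]
grip_width: 0.0178
finger_force: 49.1
```

Call:
{"method": "apply_moves", "body": {"rows": [[[0,0,0],[0,0,0],255],[[0,0,0],[0,0,0],255]]}}

```text
t: 25.85
tool_pos: [0.562, 0.3146, 0.2262]
ee_rot: [3.141, 0.002, 3.141]
force: [-0.1, 0.4, -1.0]
grip_width: 0.0186
finger_force: 49.1
```

Call:
{"method": "apply_moves", "body": {"rows": [[[0,-0.001,0.006],[0,0,0],255],[[0,-0.001,0.012],[0,0,0],255],[[0,-0.001,0.018],[0,0,0],255],[[0,-0.001,0.024],[0,0,0],255],[[0,-0.001,0.028],[0,0,0],255]]}}

```text
t: 26.35
tool_pos: [0.5615, 0.3139, 0.2077]
ee_rot: [-3.141, -0.001, 3.141]
force: [0.4, 0.1, -1.3]
grip_width: 0.0179
finger_force: 49.1
```

Call:
{"method": "apply_moves", "body": {"rows": [[[0,0,0],[0,0,0],255],[[0,0,0],[0,0,0],255]]}}

```text
t: 26.55
tool_pos: [0.5617, 0.314, 0.2082]
ee_rot: [3.142, 0.0, 3.141]
force: [-0.4, -0.1, -1.9]
grip_width: 0.0182
finger_force: 49.1
```

Call:
{"method": "apply_moves", "body": {"rows": [[[0,0,0.001],[0,0,0],255],[[0,0,0.002],[0,0,0],255],[[0,0,0.0025],[0,0,0],255],[[0,0,0.0025],[0,0,0],255],[[0,0,0.0025],[0,0,0],255]]}}

```text
t: 27.05
tool_pos: [0.5618, 0.314, 0.2073]
ee_rot: [3.141, 0.001, 3.141]
force: [-1.3, -0.1, 4.3]
grip_width: 0.0181
finger_force: 49.4
```

Call:
{"method": "apply_moves", "body": {"rows": [[[0,0,0],[0,0,0],0],[[0,0,0],[0,0,0],0],[[0,0,0],[0,0,0],0],[[0,0,0],[0,0,0],0],[[0,0,-0.03],[0,0,0],0]]}}

```text
t: 27.55
tool_pos: [0.5609, 0.3137, 0.2225]
ee_rot: [-3.14, -0.005, 3.141]
force: [-0.9, -0.6, 0.4]
grip_width: 0.0854
finger_force: 0.0
```

Call:
{"method": "apply_moves", "body": {"rows": [[[0,0,-0.05],[0,0,0],0],[[0,0,-0.12],[0,0,0],0],[[0,-0.07,-0.12],[0,0,0],0],[[0,-0.14,-0.12],[0,0,0],0],[[0,-0.2,-0.12],[0,0,0],0]]}}

```text
t: 28.05
tool_pos: [0.5614, 0.1923, 0.2968]
ee_rot: [-3.141, 0.0, 3.141]
force: [0.4, 0.4, 0.2]
grip_width: 0.0852
finger_force: 0.0
```

Call:
{"method": "apply_moves", "body": {"rows": [[[0,-0.08,0],[0,0,0],0],[[0,-0.16,0],[0,0,0],0],[[0,-0.2,0],[0,0,0],0],[[0,-0.2,0],[0,0,0],0],[[0,-0.2,0],[0,0,0],0]]}}

```text
t: 28.55
tool_pos: [0.5616, 0.0741, 0.2968]
ee_rot: [3.141, 0.0, 3.141]
force: [0.4, 0.0, 0.0]
grip_width: 0.0858
finger_force: 0.0
```

```bash
python3 - <<'E'
from h import *
from station import r,cams
d=cams.get_image("scene");e=cams.get_image("top")
a=cv2.resize(d["img"][90:200,270:420],(800,587),interpolation=cv2.INTER_CUBIC);b=cv2.resize(e["img"][170:280,90:240],(800,587),interpolation=cv2.INTER_CUBIC)
c=np.vstack([np.hstack([cv2.resize(a,(400,293)),cv2.resize(b,(400,293))]),np.hstack([cv2.resize(d["img"],(400,300)),cv2.resize(e["img"],(400,300))])])
cv2.imwrite("pics/end.png",c)
T=c2w(d)
for z in(.085,.115,.141,.179,.183): print(z,np.round((proj(d,T,[[.562,.3144,z]])[0]-[270,90])*400/150,0))
s=r.observe();print(s["t"],s["tool_pos"],s["force"])
E
```

```text
0.085 [196. 137.]
0.115 [198. 106.]
0.141 [199.  78.]
0.179 [201.  35.]
0.183 [201.  31.]
28.65 [0.56157172 0.07504666 0.29668905] [0.81825629 0.16879464 0.30908348]
```

View pics/end.png

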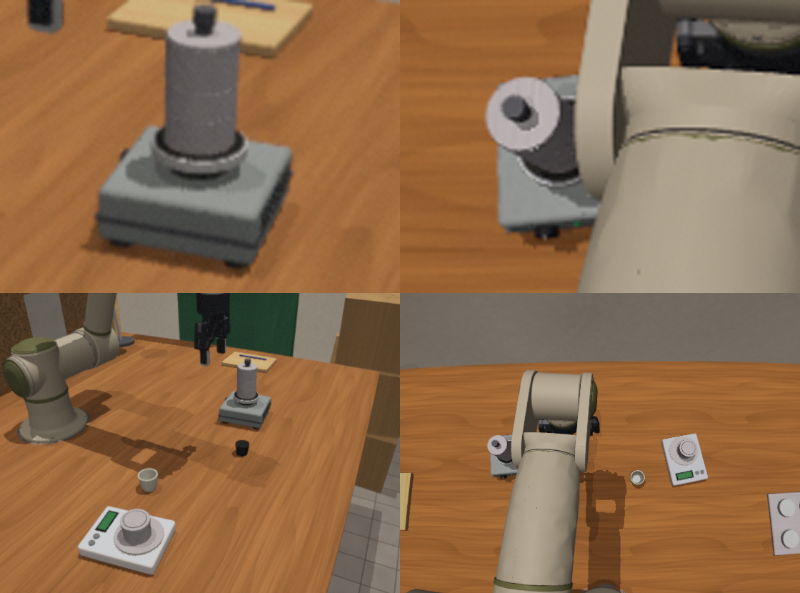

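The stack stands upright and closed on the middle of the plate: in the enlarged crop the lid centre is at (202,35), against (201,31) predicted. The crucible, stopper and tin look undisturbed, and the gripper is clear.

```bash
python3 -c "
from station import r
print(r.sign_off())"
```

```text
the job is handed in; nothing more can be done
None
```

The job is handed in at 28.7 s: pan, fine sieve, coarse sieve and lid are stacked in order on the middle of the plate, each stopping at its expected seated height. The crucible, stopper and tin were left where they stood.

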